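Show the washed spatula to the hygiene scanner

TASK

Press the blue key of the white hygiene scanner to wake it, then the yellow key to start the recording, each fully down and let up again; leave the red key alone. Then take the green spatula out of the black oven tray and hold it in the air before the scanner's slanted window: the middle of the blade 12 cm straight out from the middle of the window, blade parallel to the window, handle running sideways along the window's long edges (blade to either side). Finish while holding it still like that in the gripper, with neither it nor the gripper touching the scanner, and leave the wooden spoon, the jar and the steel cup where they are.

Things in the scene. Friction and masses are not known exactly. Their poses are not given: they have to be found in the camera images.
- spatula_grip (a point): Green kitchen spatula, 85 g or so, lying in the tray, 266 mm long overall. This point is on its handle, half-way up (10 mm above its underside), close to its balance point: the place to grip. x runs along the handle towards the blade, z is up out of its upper face. The handle is a straight bar 20 mm wide (y) and 20 mm high, from x = -110 to +40 mm of this point; then comes a neck 24 mm wide and 13 mm high up to x = +76 mm, then the blade.
- spatula_blade (a point): Middle of the spatula's flat blade, half-way through its thickness: 98 mm ahead (+x) of spatula_grip and 6.5 mm lower. The blade is 58 mm wide and 7 mm thick, and its flat part reaches 41 mm before and behind this point, with a rounded tip to +58 mm. Same axes as spatula_grip.
- spatula: The whole green spatula: origin under spatula_grip on the underside, same axes.
- tray: Black oven tray, fixed, 340 x 250 mm (x, y), 26 mm high to the rim with a 6 mm rolled edge; origin under its centre on the table, inner floor 4 to 5 mm above the table. The spatula and the spoon lie in it side by side, roughly along its x and about 94 mm apart; which lies on which side varies.
- scanner: White hygiene scanner, fixed to the table, 230 mm wide (y), 225 mm deep. Origin at the table under its middle; its own -x is its front. At the front is a flat shelf 32 mm high with three keys in a row along y, 65 mm apart, 85 mm before the origin. Behind it a face slopes up at 25 degrees away from the front to 98 mm height, with the dark window (160 mm along y, 108 mm up the slope) in it.
- window_mid (a point): Middle of the surface of the scanner's dark slanted window (at the round lens), about 68 mm above the table. z points straight out of the window (up and to the scanner's front, 25 degrees from vertical), y along its long edges, x up the slope.
- focus (a point): The point in the air 120 mm straight out from window_mid, where the middle of the blade must be held; same axes as window_mid.
- wake (a joint): Blue key: 0 up, 0.006 m fully down; springs back by itself; 5 N pushes it fully down.
- wake_top (a point): Middle of the top of the blue key's cap, 28 mm across; it is pressed straight down.
- record (a joint): Yellow key: 0 up, 0.006 m fully down; springs back; 5 N pushes it fully down.
- record_top (a point): Middle of the top of the yellow key's cap, 28 mm across; it is pressed straight down. The order of the three keys along the shelf varies.
- cancel (a joint): Red key (cancel), same build: not to be pressed.
- cancel_top (a point): Middle of the top of the red key's cap.
- spoon: Wooden spoon, 240 mm long, in the tray beside the spatula; bystander.
- jar: Amber jar with red lid, 60 mm across, 100 mm high, on the table; bystander; origin under its centre.
- cup: Steel cup, 76 mm across, 75 mm high, on the table; bystander; origin under its centre.

How it is judged:
By the outcome, as a careful person would: the job done as asked, in the order asked, and still so for the second after the job is handed in, while the arm keeps its last pose, push and grip.
It also fails if it takes over 54 s, if anything falls off the work surface, if the arm or the gripper's body presses on something with over 40 N, if the wrist force passes 120 N, or if a joint passes its speed limit or range.

ROBOT

A 7-joint arm with a two-finger parallel gripper is mounted at the origin on the work surface. World frame = base frame: x ahead of the robot, y to its left, z up, the work surface at z = 0. Lengths are in m, angles in rad, forces in N, time in s.
With the tool pointing down it reaches from about 0.4 to 0.9 m from the base axis. Payload 5.5 kg.
Tool frame: the origin (TCP) lies between the finger pads; the fingertips stand 19 mm ahead of it and the grasp point (between the pads) is the TCP (bot.tip_reach is the distance from the TCP to the fingertips, in m); z points along the fingers, y is the line along which they close (so a half turn about z gives the same grasp; the last joint's range is limited). The gripper opens to 92 mm and grips with 3 to 60 N. Pads are 19 mm wide; open, the fingers measure 130 mm over their backs; the gripper's body (75 mm by 190 mm) begins 47 mm behind the grasp point.
Start: joints at [1.443, 0.501, -0.427, 1.55, 0.221, 1.138, -0.21], TCP at [0.248, -0.601, 0.246] pointing down, gripper open.
Joint ranges: [-2.88, 2.88], [-0.31, 2.03], [-1.54, 1.56], [0.2, 2.42], [-1.41, 4.55], [0.19, 2.02], [-2.57, 2.57]. Speed limits (rad/s): [2.57, 2.57, 3.14, 3.14, 3.14, 3.14, 3.14].

INTERFACE

Orientations are given as a unit quaternion [w, x, y, z].
In Python, from cell import telemetry, snapshot, bot gives the robot as it stands.
- The arm moves only by the tool play_rows, never from a script. Its argument "steps" is a list of rows, each a list of 3 entries, a list of its own where there are three numbers: the shift along the tool's x, y, z in mm, then the turn, a rotation vector about the tool's x, y, z in degrees, then the finger opening in mm, from 0 to 91.8. In form: [[[x, y, z], [rx, ry, rz], hand], ...]. A call has 1 to 12 rows; each row shifts and turns the commanded pose from where the row before left it, along the tool's axes as they then stand; what a row does not reach is not made up. A row lasts 1/8 s, in which the tool goes at most 62.5 mm and 10.7 degrees, less where a joint would pass 70% of its speed; a pose out of reach is approached as far as the arm can. A call is refused whole if a number of a shift passes 62.5 or a number of a turn 10.7, either way. A call with a gripper value outside its range is refused whole. The fingers move at their own pace and stop on an object; "force" is the grip in N (left out, the last holds). Time passes only in rows, so rows that do not move let the fingers close. It gives the time, the measured TCP pose, the force, the opening and the grip force at its end, in the units of the state.
- telemetry.sense(): the state, without advancing time (a new reading comes with each control period).
- snapshot(name): name is "scene" or "side" or "wrist"; returns a dict with "color" (420x560x3 uint8, blue, green, red), "mtx" (3x3 intrinsics, pixels), "rvec" (rotation vector, rad) and "tvec" (3), from world to camera coordinates, as OpenCV has them. Camera axes: x right, y down, z forward; pixel columns grow to the right and rows downward; lengths in m; the calibration is good to about 2 mm. The wrist camera is an equidistant fisheye: a pixel r from the principal point sees the ray r / f radians off the axis. A picture is of the moment at which its call begins. There is no depth.
- bot.close_job(): hands the job in; it is judged then, once.
The state is a dict: "clock": time; "joint_pos": joint angles; "qvel": joint speeds; "effort": joint torques, N m; "tcp_pos": TCP position; "orientation": TCP orientation; "ft_force": force on the tool from outside, world axes, zero at the start; "wrist_torque": the same for the moment, N m; "gripper_width": opening from 0.0 (shut) to 1.0 (fully open); "finger_force": force on a finger pad.
Only numpy, scipy, OpenCV 4.12 (cv2) and the standard library are available. Lean on these libraries where they do the work, as an engineer would, in place of code of your own. Each camera call takes 0.05 s, during which the arm holds its last target. There are 200 camera calls.

## Working session

There is one attempt and no reset: what is moved stays moved. The work goes in short steps, Python scripts to look and compute and a tool call to move; the robot and the scene stay as the last step left them, time stands still between calls to the robot, and variables do not carry over. Pictures are saved under pics/ and viewed, at most 10 in all, crops included, and the job is handed in when it is done.

Besides the shell and the picture viewer there is one more tool, called as a command line: name --argument value ..., lists and objects as JSON in quotes. play_rows: Moves the arm, as the interface text tells. Its arguments: {"type":"object","properties":{"steps":{"type":"array","items":{"type":"array"}},"force":{"type":"number"}},"required":["steps"]}

```bash
mkdir -p pics; python3 - <<'E'
from cell import telemetry, snapshot, bot
import cv2,pickle
d={}
for n in("scene","side","wrist"):
    s=snapshot(n);d[n]=s;cv2.imwrite(f"pics/{n}0.png",s["color"])
pickle.dump(d,open("s0.pkl","wb"))
print(telemetry.sense())
for n in d: print(n,d[n]["mtx"],d[n]["rvec"],d[n]["tvec"])
E
```

```text
{'clock': 0.15, 'joint_pos': array([ 1.44318502,  0.50164393, -0.42679932,  1.55118916,  0.2208043 ,
        1.13831748, -0.21024848]), 'qvel': array([-0.00119433, -0.00090849, -0.00216536, -0.00378912, -0.0005079 ,
       -0.00137272, -0.00057738]), 'effort': array([-6.70828944e-03, -5.67100275e+01, -5.82484245e+00, -2.79452938e+01,
       -6.86369324e-02,  2.65365466e-02,  1.11453201e-04]), 'tcp_pos': array([ 0.24736645, -0.60053989,  0.24491544]), 'orientation': array([-7.45220939e-04,  9.80962554e-01,  1.94195510e-01, -1.27617046e-04]), 'ft_force': array([-0.67763712,  0.41117206, -0.08911982]), 'wrist_torque': array([-0.03005328, -0.01705219,  0.05608877]), 'finger_force': 0.0, 'gripper_width': 1.0005153268649352}
scene [[444.80796159   0.         277.03461736]
 [  0.         444.80796159 215.00214702]
 [  0.           0.           1.        ]] [ 1.0544523   2.22300737 -1.19346178] [ 0.33444133 -0.18733525  1.72911193]
side [[513.03113657   0.         272.56011336]
 [  0.         513.03113657 213.91676642]
 [  0.           0.           1.        ]] [ 0.5713069  -2.77719308  1.01229517] [0.61017995 0.21451423 1.17708106]
wrist [[325.1922621    0.         276.05248604]
 [  0.         325.1922621  201.54400205]
 [  0.           0.           1.        ]] [-2.42673161  1.62328345  0.214292  ] [-0.64882226 -0.03239301  0.389227  ]
```

View pics/scene0.png

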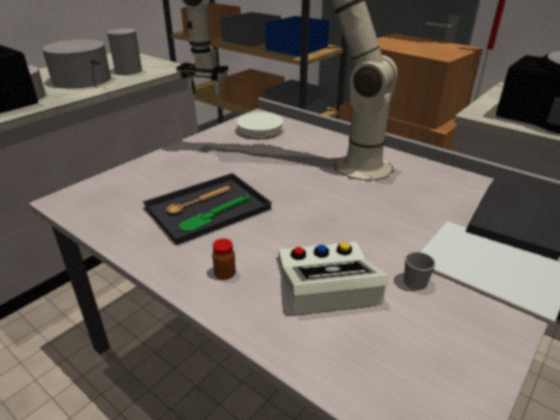

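View pics/side0.png

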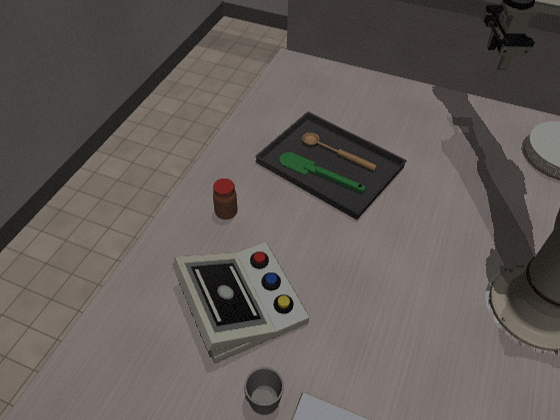

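The scene shows the tray (columns 145–270, row 205) with the green spatula nearest the jar. The red, blue and yellow keys are at (298,253), (321,250) and (344,247) in scene, and at (260,259), (271,281) and (284,302) in side. I'll enlarge crops next.

```bash
python3 - <<'E'
import pickle,cv2,numpy as np
d=pickle.load(open("s0.pkl","rb"))
def c(n,x,y,w,h):
    i=cv2.resize(d[n]["color"][y:y+h,x:x+w],None,fx=400/w,fy=300/h,interpolation=cv2.INTER_CUBIC)
    k=400/w
    for u in range((x+19)//20*20,x+w,20):
        cv2.line(i,(int((u-x+.5)*k),0),(int((u-x+.5)*k),6),(0,255,255),1);cv2.putText(i,str(u),(int((u-x)*k),16),0,.33,(0,255,255))
    for v in range((y+19)//20*20,y+h,20):
        cv2.line(i,(0,int((v-y+.5)*k)),(6,int((v-y+.5)*k)),(0,255,255),1);cv2.putText(i,str(v),(8,int((v-y+.5)*k)+4),0,.33,(0,255,255))
    return i
a=np.hstack([c("scene",270,225,120,90),c("scene",140,170,136,102)])
b=np.hstack([c("side",165,232,160,120),c("side",250,105,160,120)])
cv2.imwrite("pics/m0.png",np.vstack([a,b]))
E
```

```text
(no output)
```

View pics/m0.png

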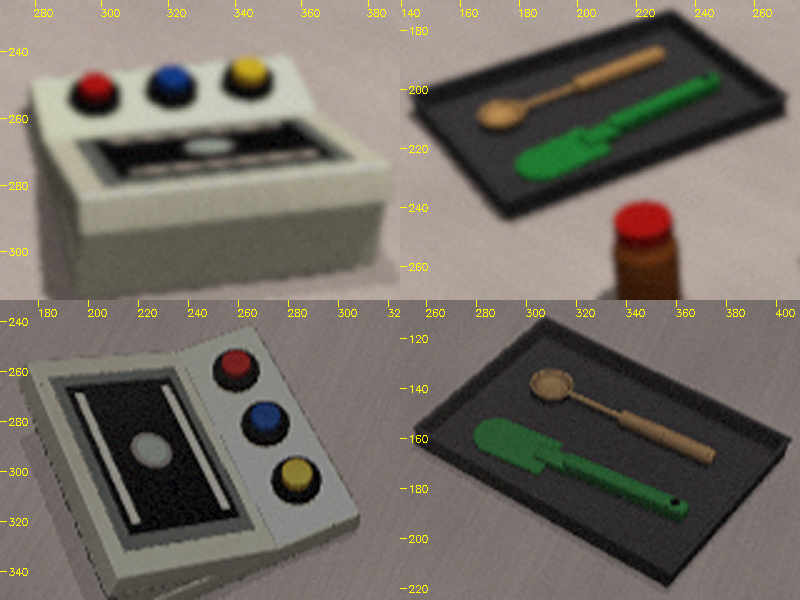

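The crops give these pixels for the cap tops, the lens, and the spatula's handle end and tip:

| Point | scene | side |
|---|---|---|
| red cap | (298,249.7) | (258.9,256.3) |
| blue cap | (321.1,247.9) | (270.9,277.1) |
| yellow cap | (344.5,245.2) | (283.3,299.9) |
| lens | (332.2,268.3) | (224.9,291.5) |
| spatula handle end | (247.6,194.7) | (363.9,186.9) |
| spatula tip | (179,228) | (279.1,157.3) |

```bash
cat > h.py <<'E'
import pickle,cv2,numpy as np
from scipy.optimize import least_squares
from scipy.spatial.transform import Rotation as R
d=pickle.load(open("s0.pkl","rb"))
def proj(n,P): 
    s=d[n];return cv2.projectPoints(np.atleast_2d(P).astype(float),s["rvec"],s["tvec"],s["mtx"],None)[0][:,0]
def tri(a,b):
    f=lambda p:np.r_[proj("scene",p)[0]-a,proj("side",p)[0]-b]
    r=least_squares(f,[.5,0,.03]);return r.x,np.abs(r.fun).max()
def ray(n,uv):
    s=d[n];M=cv2.Rodrigues(s["rvec"])[0];c=-M.T@s["tvec"]
    return c,M.T@np.linalg.solve(s["mtx"],[uv[0],uv[1],1])
def atz(n,uv,z):
    c,v=ray(n,uv);return c+v*(z-c[2])/v[2]
E
python3 - <<'E'
from h import *
np.set_printoptions(precision=4,suppress=True)
pts=dict(red=((298,249.7),(258.9,256.3)),blue=((321.1,247.9),(270.9,277.1)),yel=((344.5,245.2),(283.3,299.9)),lens=((332.2,268.3),(224.9,291.5)),hend=((247.6,194.7),(363.9,186.9)),tip=((179,228),(279.1,157.3)))
for k,v in pts.items(): print(k,*tri(*v))
# scanner fit: x,y,yaw, key z, lens x
ks=[("red",65),("blue",0),("yel",-65)]
def model(p,sg):
    x,y,a,kz,lx=p;Rz=np.array([[np.cos(a),-np.sin(a)],[np.sin(a),np.cos(a)]])
    o={}
    for k,yy in ks:o[k]=np.r_[[x,y]+Rz@[-.085,sg*yy/1000],kz]
    o["lens"]=np.r_[[x,y]+Rz@[lx,0],.068];return o
for sg in(1,-1):
  f=lambda p:np.concatenate([np.r_[proj("scene",q)[0]-pts[k][0],proj("side",q)[0]-pts[k][1]] for k,q in model(p,sg).items()])
  r=least_squares(f,[.6,.1,0,.045,.02],bounds=([-2,-2,-3.2,.03,-.1],[2,2,3.2,.07,.1]),x_scale=[.1,.1,1,.01,.02]);print(sg,r.x,r.cost,r.fun.round(1));print(model(r.x,sg))
for n,i in(("scene",0),("side",1)):print(n,atz(n,pts["hend"][i],.0245),atz(n,pts["tip"][i],.0115))
E
```

```text
red [0.6312 0.1578 0.0529] 0.04344361730812807
blue [0.583  0.1997 0.0516] 0.3755146249089307
yel [0.5343 0.2441 0.0535] 0.3332876874597446
lens [0.6557 0.2836 0.0705] 0.05450251702990272
hend [ 0.4724 -0.1756  0.0286] 0.4538325931316649
tip [ 0.7344 -0.216   0.0098] 1.4626926091043515
1 [ 0.5451  0.1604 -2.2793  0.07   -0.1   ] 806.7272634317532 [  3.4   1.9 -11.9   1.2   4.1   1.  -11.8   2.    4.2   1.  -11.2   2.3
  -5.5 -15.4  28.1  -9.4]
{'red': array([0.6498, 0.1826, 0.07  ]), 'blue': array([0.6004, 0.2249, 0.07  ]), 'yel': array([0.5511, 0.2672, 0.07  ]), 'lens': array([0.6102, 0.2363, 0.068 ])}
-1 [0.6392 0.2641 0.8453 0.0526 0.0246] 0.7908421665581324 [-0.2  0.  -0.  -0.1 -0.  -0.5 -0.2  0.4 -0.5 -0.2  0.   0.4 -0.3  0.6
  0.4  0.2]
{'red': array([0.6314, 0.1574, 0.0526]), 'blue': array([0.5828, 0.2006, 0.0526]), 'yel': array([0.5342, 0.2437, 0.0526]), 'lens': array([0.6556, 0.2826, 0.068 ])}
scene [ 0.4689 -0.1774  0.0245] [ 0.7333 -0.2215  0.0115]
side [ 0.4732 -0.1812  0.0245] [ 0.7321 -0.2085  0.0115]
```

```bash
cat > g.py <<'E'
# go(goal pos, goal R, N): identical rows (tool shift mm, turn deg) to reach goal from present pose
import sys
from cell import telemetry
from h import *
from scipy.linalg import expm,logm
def T(p,Rm):
    M=np.eye(4);M[:3,:3]=Rm;M[:3,3]=p;return M
def state():
    s=telemetry.sense();q=s["orientation"];return s,T(s["tcp_pos"],R.from_quat(np.r_[q[1:],q[0]]).as_matrix())
def down(yaw): # tool down, x axis at yaw deg
    return R.from_euler("z",yaw,degrees=True).as_matrix()@np.diag([1,-1,-1.])
def go(p,Rm,N,M=None):
    if M is None:M=state()[1]
    D=np.linalg.inv(M)@T(p,Rm);S=np.real(expm(logm(D)/N))
    print(N,"rows",(S[:3,3]*1000).round(1),np.degrees(R.from_matrix(S[:3,:3]).as_rotvec()).round(2),"total",(D[:3,3]*1e3).round(1),np.degrees(R.from_matrix(D[:3,:3]).as_rotvec()).round(2))
E
python3 - <<'E'
from g import *
print([x for x in dir(bot) if x[0]!='_']) if 'bot' in globals() else None
go([.58,-.25,.30],down(22),10)
go([.58,-.25,.30],down(-8),10)
E
```

```text
10 rows [ 44.  -19.9  -5.5] [-0.01 -0.    0.04] total [ 441.1 -197.5  -54.8] [-0.09 -0.    0.4 ]
10 rows [ 38.6 -30.   -5.5] [-0.01  0.    3.04] total [ 441.1 -197.5  -54.8] [-9.00e-02  2.00e-02  3.04e+01]
```

play_rows --steps '[[[38.6,-30,-5.5],[0,0,3.04],0],[[38.6,-30,-5.5],[0,0,3.04],0],[[38.6,-30,-5.5],[0,0,3.04],0],[[38.6,-30,-5.5],[0,0,3.04],0],[[38.6,-30,-5.5],[0,0,3.04],0],[[38.6,-30,-5.5],[0,0,3.04],0],[[38.6,-30,-5.5],[0,0,3.04],0],[[38.6,-30,-5.5],[0,0,3.04],0],[[38.6,-30,-5.5],[0,0,3.04],0],[[38.6,-30,-5.5],[0,0,3.04],0],[[0,0,0],[0,0,0],0],[[0,0,0],[0,0,0],0]]' --force 30

```text
clock: 1.65
tcp_pos: [0.5792, -0.2504, 0.3001]
orientation: [0.0, 0.998, -0.07, -0.001]
ft_force: [-0.9, -0.1, 0.2]
gripper_width: 0.006
finger_force: 0.0
```

```bash
python3 - <<'E'
from g import *
from cell import snapshot
s,M=state();print(s["joint_pos"].round(2),M.round(4))
w=snapshot("wrist");pickle.dump(w,open("w1.pkl","wb"));cv2.imwrite("pics/w1.png",w["color"])
go([.5828,.2006,.12],down(-41.6),10)
E
```

```text
[ 0.74  0.43 -0.51  1.54  0.22  1.23 -1.52] [[ 9.903e-01 -1.388e-01 -1.500e-03  5.792e-01]
 [-1.388e-01 -9.903e-01 -1.000e-04 -2.504e-01]
 [-1.500e-03  3.000e-04 -1.000e+00  3.001e-01]
 [ 0.000e+00  0.000e+00  0.000e+00  1.000e+00]]
10 rows [-17.6 -42.3  18. ] [0.01 0.01 3.35] total [ -59.1 -448.   179.9] [ 0.06  0.08 33.53]
```

View pics/w1.png

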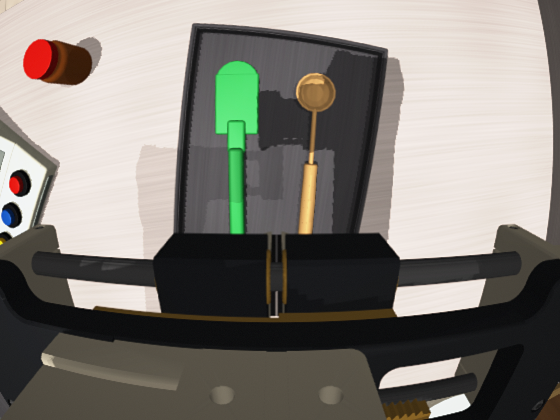

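The wrist view shows the spatula: tip (238,62), neck front end (236,122), blade rear edge at row 133, handle starting at row ~148 and running down near column 237.

```bash
python3 - <<'E'
from g import *
np.set_printoptions(precision=4,suppress=True)
w=pickle.load(open("w1.pkl","rb"));im=w["color"].astype(int)
Mw=cv2.Rodrigues(w["rvec"])[0];K=w["mtx"];c=-Mw.T@w["tvec"].ravel()
def at(u,v,z):
    a=np.array([u-K[0,2],v-K[1,2]])/K[0,0];r=np.hypot(*a);ry=np.r_[a/r*np.sin(r),np.cos(r)]
    q=Mw.T@ry;return c+q*(z-c[2])/q[2]
g=(im[...,1]>im[...,2]+50)&(im[...,1]>im[...,0]+40)
for v in (62,64,70,90,110,128,131,133,135,160,180,200,220,230):
    x=np.where(g[v])[0]
    z=.0115 if v<134 else .0245
    print(v,x.min(),x.max(),at(x.min(),v,z)[:2],at(x.max()+1,v,z)[:2],at((x.min()+x.max())/2,v,z)[:2])
print("tip",at(237,np.where(g.any(1))[0][0],.0115),"neckfront",at(236,122,.0175),"bladeback",at(236,133,.0115),"neckback",at(236,148,.0245))
print(c)
go([.5828,.2006,.12],down(48.4),10)
E
```

```text
62 229 245 [ 0.7291 -0.2093] [ 0.7253 -0.2313] [ 0.7273 -0.2197]
64 225 249 [ 0.7274 -0.2038] [ 0.7218 -0.236 ] [ 0.7246 -0.2193]
70 219 255 [ 0.7208 -0.1948] [ 0.7126 -0.2426] [ 0.7166 -0.2182]
90 215 258 [ 0.6951 -0.1858] [ 0.6856 -0.2428] [ 0.6902 -0.2138]
110 215 257 [ 0.6688 -0.1819] [ 0.6597 -0.2378] [ 0.6641 -0.2094]
128 215 257 [ 0.6452 -0.1782] [ 0.6363 -0.2344] [ 0.6407 -0.2058]
131 215 257 [ 0.6412 -0.1775] [ 0.6324 -0.2338] [ 0.6367 -0.2052]
133 216 257 [ 0.6384 -0.1784] [ 0.6298 -0.2334] [ 0.634  -0.2055]
135 227 244 [ 0.6338 -0.1946] [ 0.6302 -0.2175] [ 0.6321 -0.2055]
160 228 242 [ 0.6017 -0.1907] [ 0.5988 -0.21  ] [ 0.6003 -0.1998]
180 229 242 [ 0.5755 -0.1877] [ 0.5729 -0.2059] [ 0.5743 -0.1961]
200 229 243 [ 0.5489 -0.183 ] [ 0.5461 -0.2028] [ 0.5476 -0.1923]
220 230 243 [ 0.5213 -0.1794] [ 0.5187 -0.1983] [ 0.5201 -0.1882]
230 230 243 [ 0.5072 -0.1768] [ 0.5046 -0.1959] [ 0.506  -0.1857]
tip [ 0.7286 -0.2199  0.0115] neckfront [ 0.6485 -0.2078  0.0175] bladeback [ 0.6341 -0.2048  0.0115] neckback [ 0.6155 -0.2035  0.0245]
[ 0.6477 -0.2598  0.4383]
10 rows [ 14.4 -44.8  18. ] [-0.    0.01 -5.65] total [ -59.1 -448.   179.9] [ -0.01   0.1  -56.47]
```

play_rows --steps '[[[14.4,-44.8,18],[0,0,-5.65],0],[[14.4,-44.8,18],[0,0,-5.65],0],[[14.4,-44.8,18],[0,0,-5.65],0],[[14.4,-44.8,18],[0,0,-5.65],0],[[14.4,-44.8,18],[0,0,-5.65],0],[[14.4,-44.8,18],[0,0,-5.65],0],[[14.4,-44.8,18],[0,0,-5.65],0],[[14.4,-44.8,18],[0,0,-5.65],0],[[14.4,-44.8,18],[0,0,-5.65],0],[[14.4,-44.8,18],[0,0,-5.65],0],[[0,0,0],[0,0,0],0],[[0,0,0],[0,0,0],0]]'

```text
clock: 3.2
tcp_pos: [0.5835, 0.1996, 0.1206]
orientation: [0.001, 0.912, 0.41, -0.0]
ft_force: [0.5, -0.3, -0.4]
gripper_width: 0.003
finger_force: 0.0
```

```bash
python3 - <<'E'
from g import *
from cell import snapshot
s,M=state();print(s["joint_pos"].round(2),s["ft_force"],M.round(4))
w=snapshot("side");cv2.imwrite("pics/s2.png",cv2.resize(w["color"][180:360,130:370],None,fx=3,fy=3,interpolation=cv2.INTER_CUBIC))
go([.5828,.2006,.0777],down(48.4),4)
E
```

```text
[ 0.14  0.67 -0.72  1.73  0.52  0.95 -1.51] [ 0.53300181 -0.29584859 -0.35129999] [[ 0.6645  0.7473  0.      0.5835]
 [ 0.7473 -0.6645 -0.0017  0.1996]
 [-0.0012  0.0012 -1.      0.1206]
 [ 0.      0.      0.      1.    ]]
4 rows [ 0.1 -0.5 10.8] [ 0.02  0.01 -0.03] total [ 0.3 -2.  43.1] [ 0.09  0.04 -0.11]
```

View pics/s2.png

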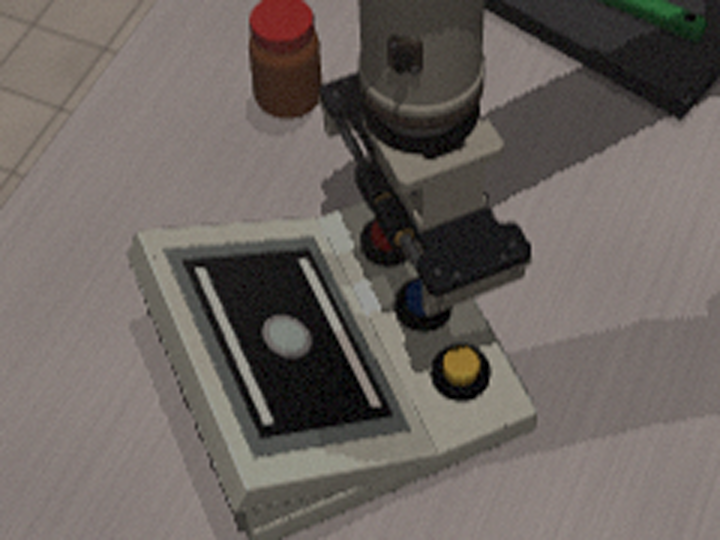

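The fingers are over the blue key, at crop (425,300). The keys near them are clear.

play_rows --steps '[[[0,-0.5,10.8],[0,0,0],0],[[0,-0.5,10.8],[0,0,0],0],[[0,-0.5,10.8],[0,0,0],0],[[0,-0.5,10.8],[0,0,0],0],[[0,0,2],[0,0,0],0],[[0,0,2],[0,0,0],0],[[0,0,2],[0,0,0],0],[[0,0,2],[0,0,0],0],[[0,0,2],[0,0,0],0]]'

```text
clock: 4.38
tcp_pos: [0.5816, 0.2034, 0.0679]
orientation: [0.0, 0.912, 0.411, 0.0]
ft_force: [-1.5, 0.6, 4.9]
gripper_width: 0.001
finger_force: 2.2
```

play_rows --steps '[[[0,0,1],[0,0,0],0],[[0,0,1],[0,0,0],0],[[0,0,1],[0,0,0],0],[[0,0,0],[0,0,0],0]]'

```text
clock: 4.88
tcp_pos: [0.5817, 0.2035, 0.067]
orientation: [0.001, 0.912, 0.411, 0.0]
ft_force: [-7.9, -3.3, 21.0]
gripper_width: 0.006
finger_force: 10.3
```

play_rows --steps '[[[0,0,-10],[0,0,0],0],[[0,0,-15],[0,0,0],0],[[0,0,-10],[0,0,0],0],[[0,-21,0],[0,0,0],0],[[0,-21,0],[0,0,0],0],[[0,-20,0],[0,0,0],0],[[0,0,0],[0,0,0],0],[[0,0,0],[0,0,0],0]]'

```text
clock: 5.88
tcp_pos: [0.5353, 0.244, 0.0994]
orientation: [0.0, 0.912, 0.411, -0.0]
ft_force: [0.2, -0.5, -0.5]
gripper_width: 0.002
finger_force: 0.0
```

```bash
python3 - <<'E'
from g import *
s,M=state();print(s["ft_force"],M.round(4))
go([.5342,.2437,.075],down(48.4),2)
E
```

```text
[ 0.2099615  -0.50058938 -0.50041773] [[ 6.625e-01  7.490e-01  3.000e-04  5.353e-01]
 [ 7.490e-01 -6.625e-01 -6.000e-04  2.440e-01]
 [-3.000e-04  6.000e-04 -1.000e+00  9.940e-02]
 [ 0.000e+00  0.000e+00  0.000e+00  1.000e+00]]
2 rows [-0.5 -0.3 12.2] [0.02 0.01 0.05] total [-0.9 -0.6 24.4] [0.04 0.02 0.11]
```

Need about 33 mm of descent in total.

play_rows --steps '[[[-0.5,0,12],[0,0,0],0],[[-0.5,0,12],[0,0,0],0],[[0,0,3],[0,0,0],0],[[0,0,2],[0,0,0],0],[[0,0,2],[0,0,0],0],[[0,0,2],[0,0,0],0],[[0,0,1],[0,0,0],0],[[0,0,0],[0,0,0],0]]'

```text
clock: 6.88
tcp_pos: [0.5345, 0.2432, 0.0671]
orientation: [0.001, 0.912, 0.411, -0.0]
ft_force: [-5.7, -5.1, 15.8]
gripper_width: 0.006
finger_force: 8.0
```

play_rows --steps '[[[0,0,-20],[0,0,0],0],[[0,0,-45],[0,0,0],0],[[0,0,-60],[0,0,0],50],[[0,0,-50],[0,0,0],50],[[0,0,0],[0,0,0],50],[[0,0,0],[0,0,0],50]]'

```text
clock: 7.62
tcp_pos: [0.5343, 0.2435, 0.2406]
orientation: [0.0, 0.912, 0.411, 0.0]
ft_force: [1.0, -0.6, -0.9]
gripper_width: 0.39
finger_force: 0.0
```

```bash
python3 - <<'E'
from g import *
from cell import snapshot
s,M=state();print(s["ft_force"],s["joint_pos"].round(2),M.round(4))
go([.577,-.1955,.16],down(171.4),16)
w=snapshot("side");i=w["color"]
cv2.imwrite("pics/s3.png",cv2.resize(i[220:340,160:320],None,fx=3,fy=3))
E
```

```text
[ 0.98819176 -0.61688691 -0.87929239] [ 0.15  0.48 -0.83  1.71  0.39  1.12 -1.52] [[ 6.626e-01  7.490e-01  6.000e-04  5.343e-01]
 [ 7.490e-01 -6.626e-01  1.000e-04  2.435e-01]
 [ 5.000e-04  4.000e-04 -1.000e+00  2.406e-01]
 [ 0.000e+00  0.000e+00  0.000e+00  1.000e+00]]
16 rows [-33.1  -6.2   5. ] [ 0.    0.   -7.68] total [-300.6  322.9   80.6] [ 4.000e-02  1.000e-02 -1.229e+02]
```

View pics/s3.png

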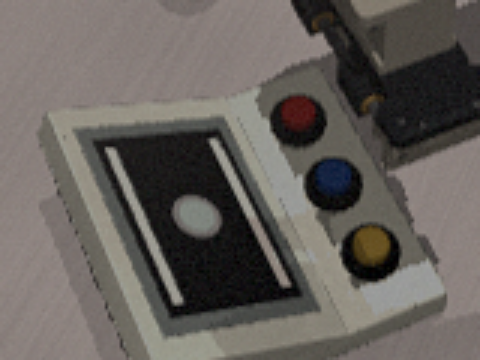

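All three keys are up again: red (300,115), blue (333,182) and yellow (370,245) in the crop.

```bash
python3 - <<'E'
from g import *
M=state()[1]
go([.60,.02,.22],down(110),8)
go([.577,-.1955,.16],down(171.4),8,T([.60,.02,.22],down(110)))
E
```

```text
8 rows [-26.1  15.8   2.5] [-0.01  0.01 -7.69] total [-123.3  197.4   19.7] [-6.00e-02  4.00e-02 -6.15e+01]
8 rows [-17.1 -22.7   7.5] [ 0.    0.   -7.68] total [-194.6  -95.3   60. ] [  0.    0.  -61.4]
```

play_rows --steps '[[[-26.1,15.8,2.5],[0,0,-7.69],50],[[-26.1,15.8,2.5],[0,0,-7.69],50],[[-26.1,15.8,2.5],[0,0,-7.69],50],[[-26.1,15.8,2.5],[0,0,-7.69],50],[[-26.1,15.8,2.5],[0,0,-7.69],50],[[-26.1,15.8,2.5],[0,0,-7.69],50],[[-26.1,15.8,2.5],[0,0,-7.69],50],[[-26.1,15.8,2.5],[0,0,-7.69],50]]'

```text
clock: 8.68
tcp_pos: [0.6003, 0.0194, 0.2186]
orientation: [-0.001, 0.572, 0.82, -0.001]
ft_force: [0.5, 1.4, -0.1]
gripper_width: 0.548
finger_force: 0.0
```

play_rows --steps '[[[-17.1,-22.7,7.5],[0,0,-7.68],50],[[-17.1,-22.7,7.5],[0,0,-7.68],50],[[-17.1,-22.7,7.5],[0,0,-7.68],50],[[-17.1,-22.7,7.5],[0,0,-7.68],50],[[-17.1,-22.7,7.5],[0,0,-7.68],50],[[-17.1,-22.7,7.5],[0,0,-7.68],50],[[-17.1,-22.7,7.5],[0,0,-7.68],50],[[-17.1,-22.7,7.5],[0,0,-7.68],50],[[0,0,0],[0,0,0],50],[[0,0,0],[0,0,0],50]]'

```text
clock: 9.93
tcp_pos: [0.5771, -0.1936, 0.1595]
orientation: [-0.001, 0.075, 0.997, 0.001]
ft_force: [0.5, -0.1, 1.0]
gripper_width: 0.547
finger_force: 0.0
```

```bash
python3 - <<'E'
from g import *
from cell import snapshot
s,M=state();print(s["ft_force"],s["joint_pos"].round(2),M.round(4))
w=snapshot("wrist");pickle.dump(w,open("w2.pkl","wb"));cv2.imwrite("pics/w2.png",w["color"])
go([.577,-.1955,.05],down(171.4),4)
E
```

```text
[ 0.49664459 -0.07062901  0.97711769] [ 1.06  0.83 -1.18  1.72  0.82  1.19  1.08] [[-0.9889  0.1488 -0.0015  0.5771]
 [ 0.1488  0.9889  0.0022 -0.1936]
 [ 0.0018  0.002  -1.      0.1595]
 [ 0.      0.      0.      1.    ]]
4 rows [-0.  -0.6 27.5] [ 0.02 -0.02  0.03] total [-1.0e-01 -2.4e+00  1.1e+02] [ 0.08 -0.06  0.1 ]
```

View pics/w2.png

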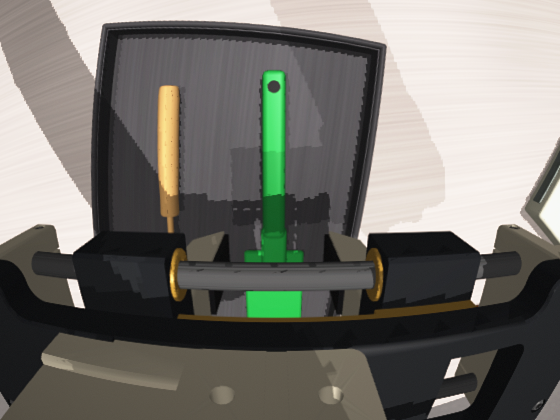

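The wrist view shows the handle end at (274,71), the neck's rear at row ~233 and the blade's rear edge at row 251. The fingers straddle the handle.

```bash
python3 - <<'E'
from g import *
np.set_printoptions(precision=4,suppress=True)
w=pickle.load(open("w2.pkl","rb"));im=w["color"].astype(int)
Mw=cv2.Rodrigues(w["rvec"])[0];K=w["mtx"];c=-Mw.T@w["tvec"].ravel()
def at(u,v,z):
    a=np.array([u-K[0,2],v-K[1,2]])/K[0,0];r=np.hypot(*a);ry=np.r_[a/r*np.sin(r),np.cos(r)]
    q=Mw.T@ry;return c+q*(z-c[2])/q[2]
g=(im[...,1]>im[...,2]+50)&(im[...,1]>im[...,0]+40)
for v in (75,100,130,160,190,210,225):
    x=np.where(g[v])[0];x=x[(x>255)&(x<295)]
    print(v,x.min(),x.max(),at((x.min()+x.max())/2+.0,v,.0245)[:2])
hy=np.where(g[:,274])[0][0];print(hy,"hend",at(274,hy-.5,.0245),"bladeback",at(273,251,.0115),"neckback",at(273,233,.0245))
E
```

```text
75 263 284 [ 0.4734 -0.1797]
100 262 285 [ 0.4943 -0.1828]
130 262 284 [ 0.5192 -0.187 ]
160 263 284 [ 0.5444 -0.1904]
190 263 284 [ 0.5702 -0.1943]
210 264 283 [ 0.5879 -0.197 ]
225 264 283 [ 0.6017 -0.1991]
70 hend [ 0.4688 -0.1786  0.0245] bladeback [ 0.6321 -0.2042  0.0115] neckback [ 0.6091 -0.2006  0.0245]
```

play_rows --steps '[[[0,-0.5,27],[0,0,0],50],[[0,-0.5,27],[0,0,0],50],[[0,-0.5,27],[0,0,0],50],[[0,-0.5,27],[0,0,0],50],[[0,0,10],[0,0,0],50],[[0,0,8],[0,0,0],50],[[0,0,3],[0,0,0],50],[[0,0,0],[0,0,0],50],[[0,0,0],[0,0,0],50]]'

```text
clock: 11.1
tcp_pos: [0.578, -0.1972, 0.0323]
orientation: [0.001, 0.075, 0.997, -0.0]
ft_force: [-0.3, 0.0, 0.7]
gripper_width: 0.542
finger_force: 0.0
```

```bash
python3 - <<'E'
from g import *
s,M=state();print(s["ft_force"],M.round(4))
go([.577,-.1955,.0265],down(171.4),1)
E
```

```text
[-0.30011167  0.00814882  0.67390105] [[-9.889e-01  1.488e-01  1.200e-03  5.780e-01]
 [ 1.488e-01  9.889e-01 -4.000e-04 -1.972e-01]
 [-1.200e-03 -3.000e-04 -1.000e+00  3.230e-02]
 [ 0.000e+00  0.000e+00  0.000e+00  1.000e+00]]
1 rows [1.2 1.5 5.8] [-0.01  0.07  0.04] total [1.2 1.5 5.8] [-0.01  0.07  0.04]
```

play_rows --steps '[[[0.6,0.7,2.6],[0,0,0],50],[[0.6,0.7,2.6],[0,0,0],50],[[0,0,0],[0,0,0],50],[[0,0,0],[0,0,0],5],[[0,0,0],[0,0,0],5],[[0,0,0],[0,0,0],5],[[0,0,0],[0,0,0],5],[[0,0,0],[0,0,0],5],[[0,0,0],[0,0,0],5],[[0,0,0],[0,0,0],5]]' --force 40

```text
clock: 12.35
tcp_pos: [0.5766, -0.1955, 0.0264]
orientation: [0.0, 0.075, 0.997, -0.0]
ft_force: [-0.4, 0.2, -0.3]
gripper_width: 0.213
finger_force: 40.0
```

play_rows --steps '[[[0,0,-10],[0,0,0],5],[[0,0,-20],[0,0,0],5],[[0,0,-40],[0,0,0],5],[[0,0,-50],[0,0,0],5],[[0,0,-50],[0,0,0],5],[[0,0,-50],[0,0,0],5],[[0,0,-40],[0,0,0],5],[[0,0,0],[0,0,0],5],[[0,0,0],[0,0,0],5]]'

```text
clock: 13.48
tcp_pos: [0.576, -0.1954, 0.2865]
orientation: [-0.0, 0.074, 0.997, -0.0]
ft_force: [-0.6, 0.1, -1.5]
gripper_width: 0.212
finger_force: 40.0
```

```bash
cat >> g.py <<'E'
a=.8453;lens=np.array([.6556,.283,.068])
def goal(h=.12):
    n=np.array([-np.sin(np.radians(25))*np.cos(a),-np.sin(np.radians(25))*np.sin(a),np.cos(np.radians(25))])
    x=np.array([-np.sin(a),np.cos(a),0]);z=-n;Rm=np.c_[x,np.cross(z,x),z]
    return lens+h*n-Rm@[-.098,0,.0185],Rm
E
python3 - <<'E'
from g import *
s,M=state();print(s["ft_force"],s["joint_pos"].round(2),s["finger_force"],M.round(4))
p,Rm=goal(.20);print(p,goal()[0],Rm)
go(p,Rm,12)
E
```

```text
[-0.64370125  0.09466552 -1.46934013] [ 1.12  0.7  -1.29  1.6   0.69  1.37  1.17] 39.99672889709473 [[-9.889e-01  1.483e-01 -3.000e-04  5.760e-01]
 [ 1.483e-01  9.889e-01 -9.000e-04 -1.954e-01]
 [ 1.000e-04 -9.000e-04 -1.000e+00  2.865e-01]
 [ 0.000e+00  0.000e+00  0.000e+00  1.000e+00]]
[0.52100971 0.27893607 0.26602825] [0.54344252 0.3042313  0.19352363] [[-0.7481702   0.60134144  0.28041012]
 [ 0.66350686  0.67807248  0.31619039]
 [ 0.          0.42261826 -0.90630779]]
12 rows [20.4 34.2  8.2] [-2.03 -0.6   2.71] total [124.8 461.   20.1] [-24.35  -7.2   32.51]
```

play_rows --steps '[[[20.4,34.2,8.2],[-2.03,-0.6,2.71],5],[[20.4,34.2,8.2],[-2.03,-0.6,2.71],5],[[20.4,34.2,8.2],[-2.03,-0.6,2.71],5],[[20.4,34.2,8.2],[-2.03,-0.6,2.71],5],[[20.4,34.2,8.2],[-2.03,-0.6,2.71],5],[[20.4,34.2,8.2],[-2.03,-0.6,2.71],5],[[20.4,34.2,8.2],[-2.03,-0.6,2.71],5],[[20.4,34.2,8.2],[-2.03,-0.6,2.71],5],[[20.4,34.2,8.2],[-2.03,-0.6,2.71],5],[[20.4,34.2,8.2],[-2.03,-0.6,2.71],5],[[20.4,34.2,8.2],[-2.03,-0.6,2.71],5],[[20.4,34.2,8.2],[-2.03,-0.6,2.71],5]]'

```text
clock: 14.98
tcp_pos: [0.5206, 0.2796, 0.2652]
orientation: [0.076, 0.348, 0.912, 0.202]
ft_force: [0.5, 0.1, -1.7]
gripper_width: 0.216
finger_force: 40.0
```

play_rows --steps '[[[0,0,0],[0,0,0],5],[[0,0,0],[0,0,0],5],[[0,0,0],[0,0,0],5]]'

```text
clock: 15.35
tcp_pos: [0.5218, 0.2776, 0.2656]
orientation: [0.076, 0.348, 0.912, 0.202]
ft_force: [-0.4, -0.7, -0.1]
gripper_width: 0.212
finger_force: 40.0
```

```bash
python3 - <<'E'
from g import *
s,M=state();print(s["ft_force"],s["joint_pos"].round(2),s["qvel"].round(3),M.round(4))
go(*goal(),6)
E
```

```text
[-0.44643875 -0.71233127 -0.05022497] [ 0.63  0.38 -1.26  2.01  0.4   0.61  0.03] [ 0.011  0.    -0.003 -0.004 -0.    -0.003 -0.002] [[-0.7466  0.6036  0.2798  0.5218]
 [ 0.6653  0.6766  0.3157  0.2776]
 [ 0.0012  0.4218 -0.9067  0.2656]
 [ 0.      0.      0.      1.    ]]
6 rows [ 0.3  0.1 13.3] [-0.01 -0.   -0.03] total [ 1.5  0.7 79.9] [-0.05 -0.01 -0.15]
```

play_rows --steps '[[[0.3,0.1,13.3],[0,0,0],5],[[0.3,0.1,13.3],[0,0,0],5],[[0.3,0.1,13.3],[0,0,0],5],[[0.3,0.1,13.3],[0,0,0],5],[[0.3,0.1,13.3],[0,0,0],5],[[0,0,13.3],[0,0,0],5],[[0,0,0],[0,0,0],5],[[0,0,0],[0,0,0],5],[[0,0,0],[0,0,0],5]]'

```text
clock: 16.48
tcp_pos: [0.5437, 0.3055, 0.195]
orientation: [0.077, 0.347, 0.912, 0.203]
ft_force: [-0.3, 0.1, -0.5]
gripper_width: 0.214
finger_force: 40.0
```

```bash
python3 - <<'E'
from g import *
from cell import snapshot
np.set_printoptions(precision=4,suppress=True)
s,M=state();print(s["ft_force"],M.round(4))
go(*goal(),1)
P=lambda x,y,z:(M@[x/1000,y/1000,z/1000,1])[:3]
# predicted points on spatula (tool frame): blade tip, blade corners, handle end; upper face of the blade at 15 mm
pts=[P(-156,0,15),P(-98,29,15),P(-98,-29,15),P(-57,29,15),P(-57,-29,15),P(110,0,2)]
win=lens
out=[]
for n in("scene","side"):
    w=snapshot(n);d[n]=w;i=w["color"];uv=proj(n,np.array(pts+[win]))
    u0,v0=uv.mean(0);x0=int(np.clip(u0-80,0,400));y0=int(np.clip(v0-70,0,270))
    k=5 if 0 else 2.5
    c=cv2.resize(i[y0:y0+150,x0:x0+160],None,fx=4*.625*1,fy=2.5,interpolation=cv2.INTER_CUBIC)
    for q in uv: cv2.circle(c,tuple(int(t) for t in ((q-[x0,y0])+.5)*2.5),2,(255,0,255),-1)
    out.append(c);print(n,x0,y0,uv.round(1).tolist())
cv2.imwrite("pics/f.png",np.hstack(out))
w=snapshot("wrist");cv2.imwrite("pics/wf.png",w["color"]);pickle.dump((w,M,d),open("wf.pkl","wb"))
E
```

```text
[-0.3099  0.0841 -0.4653] [[-0.7473  0.6019  0.2816  0.5437]
 [ 0.6645  0.6768  0.3169  0.3055]
 [ 0.0002  0.4239 -0.9057  0.195 ]
 [ 0.      0.      0.      1.    ]]
1 rows [-0.6 -1.7  0.9] [ 0.08  0.02 -0.07] total [-0.6 -1.7  0.9] [ 0.08  0.02 -0.07]
scene 262 155 [[307.0, 222.5], [333.1, 222.3], [327.0, 218.7], [349.5, 220.7], [342.7, 217.2], [409.7, 208.0], [332.0, 269.0]]
side 169 202 [[234.1, 233.3], [232.8, 254.6], [256.9, 252.8], [240.8, 270.1], [265.1, 267.7], [293.6, 334.7], [225.2, 291.9]]
```

View pics/f.png

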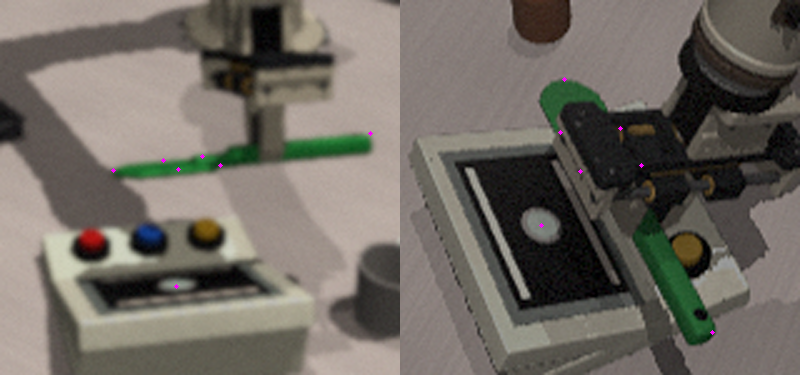

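View pics/wf.png

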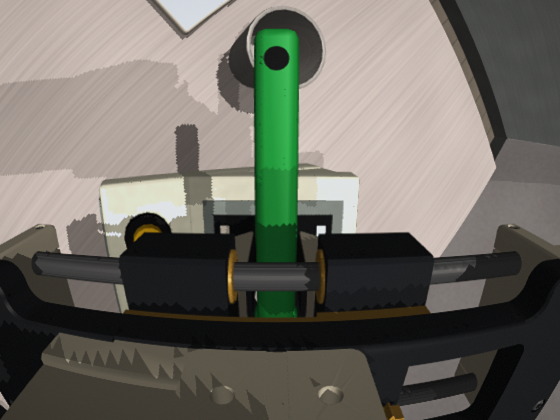

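The spatula sits in the gripper as modelled, with its tip and handle end on the predicted dots and the lens dot on the lens. I'll cross-check the window pose using the dark window's corners, read from the first crops.

```bash
python3 - <<'E'
from g import *
np.set_printoptions(precision=4,suppress=True)
d.update(pickle.load(open("s0.pkl","rb")))
S=lambda x,y:np.array([165+x/2.5-.5,232+(y-300)/2.5-.5])
C=lambda x,y:np.array([270+x/3.333-.5,225+y/3.333-.5])
# corners (x up slope, y): (+,+)=(far, yellow side)
obs=[("side",S(66,387),(1,-1)),("side",S(163,378),(-1,-1)),("side",S(125,534),(1,1)),("side",S(243,512),(-1,1)),
("scene",C(96,140),(-1,-1)),("scene",C(304,122),(-1,1)),("scene",C(118,186),(1,-1)),("scene",C(350,158),(1,1)),
("side",np.array([224.9,291.5]),(0,0)),("scene",np.array([332.2,268.3]),(0,0))]
keys=[("red",-65,(298,249.7),(258.9,256.3)),("blue",0,(321.1,247.9),(270.9,277.1)),("yel",65,(344.5,245.2),(283.3,299.9))]
def f(p,v=0):
    l=p[:3];a=p[3];t=np.radians(25)
    y=np.array([-np.sin(a),np.cos(a),0]);h=np.array([np.cos(a),np.sin(a),0]);x=h*np.cos(t)+[0,0,np.sin(t)]
    r=[proj(n,l+x*c[0]*.054*p[4]+y*c[1]*.08*p[5])[0]-o for n,o,c in obs]
    for k,yy,u,w in keys:
        P=l-h*p[6]+y*yy/1000;P[2]=.0541;r+=[proj("scene",P)[0]-u,proj("side",P)[0]-w]
    return np.concatenate(r)
r=least_squares(f,[.6556,.283,.068,.8453,1,1,.1096],x_scale=[.01,.01,.01,.1,.1,.1,.1]);print(r.x,np.sqrt(np.mean(r.fun**2)));print(r.fun.reshape(-1,2).round(1).tolist())
J=r.jac;print(np.sqrt(np.diag(np.linalg.inv(J.T@J)))*.6)
E
```

```text
[0.6566 0.2864 0.0714 0.8502 0.9991 1.0204 0.1126] 1.272473596311347
[[-2.2, -0.3], [1.2, -0.6], [1.5, 1.6], [-1.5, 2.7], [-1.3, 0.2], [-3.4, -1.0], [0.8, -1.9], [-2.6, -1.0], [-1.0, 0.6], [0.8, 0.4], [0.3, -0.2], [-0.2, 0.1], [0.5, -0.9], [-0.2, 0.6], [0.0, -0.6], [0.2, 0.5]]
[0.0005 0.0006 0.0008 0.0043 0.0129 0.0067 0.0009]
```

play_rows --steps '[[[-0.5,-1.2,0.6],[0,0,0],5],[[0,0,0],[0,0,0],5],[[0,0,0],[0,0,0],5],[[0,0,0],[0,0,0],5],[[0,0,0],[0,0,0],5],[[0,0,0],[0,0,0],5]]'

```text
clock: 17.38
tcp_pos: [0.5432, 0.305, 0.1935]
orientation: [0.077, 0.347, 0.913, 0.203]
ft_force: [0.1, -0.0, -1.1]
gripper_width: 0.215
finger_force: 40.0
```

```bash
python3 - <<'E'
from g import *
from cell import bot
s,M=state();print(s["clock"],s["qvel"].round(3),s["finger_force"]);go(*goal(),1)
print(bot.close_job())
E
```

```text
17.375 [-0.     0.001  0.001  0.001  0.     0.002 -0.001] 39.99672532081604
1 rows [-0.7 -0.4 -0.2] [ 0.06 -0.01 -0.03] total [-0.7 -0.4 -0.2] [ 0.06 -0.01 -0.03]
the job is handed in; nothing more can be done
None
```

I pressed the blue key and then the yellow key fully down and let each up, then handed the job in at 17.4 s with the gripper holding the spatula still, its blade within about 1 mm of the focus pose I measured (itself good to a few mm); the verdict was not shown.

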